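# Turn the corner gluing jig onto its yellow leg and set the back-stop

## Task

Get the gluing station ready for the second side: put the red stapler, which lies in the white outline on the green board, upright into the blue tray, then slide the L-shaped plywood jig along and tip it gently over its corner, without lifting it off the board or letting it flop, so that it lies on its yellow leg inside the white outline with the bare plywood leg standing up next to the stop rod. Then push the rod's black knob in to its middle click, so that the rod's end stands behind the raised leg, and leave everything else on the bench where it is.

Things in the scene. Friction and masses are not known exactly. Their poses are not given: they have to be found in the camera images.
- board: Fixed green board, its top 10 mm above the bench. Origin at bench height; z up, x away from the robot, y to its left (at yaw 0). It covers x -100 to 95, y -20 to 250 mm, and x -70 to 95, y -150 to -20 mm. A jig exactly in place has its corner edge along board x through board (0, 0), its yellow leg flat towards board -y, its bare leg standing up with its outer face to +y.
- bay (a point): Middle of the white outline painted on the board, on the board's top, at board x 0, y -55 mm; axes as the board's. The outline's inner edges are 42 mm from here in x and 67 mm in y (84 by 134 mm).
- housing (a point): Middle of the top of the grey rod housing on the board, at board x -72.5, y 28 mm, 78 mm above the bench (a small steel cap on it reaches 86 mm). It is 35 mm (board x) by 56 mm (board y). Axes as the board's.
- jig: Loose L-shaped jig, 16 mm plywood, 56 mm wide, 0.3 kg. Origin at the middle of its outer corner edge; x along that edge, y along the bare leg (140 mm long), z along the yellow leg (110 mm); thicknesses lie on the +y and +z sides; 20 mm block in the inside corner. Starts with the bare leg flat, towards the board's +y, yellow leg up. To tip: turn +90 degrees about its x (y then points up).
- jig_foot (a point): Point on the outer face of the jig's yellow leg, half way along it (55 mm from the corner, mid width); when the jig is in place it lies on the board at board x 0, y -55 mm. Axes as the jig's.
- stop_rod (a joint): Slide of the stop rod along board +x, m: near 0 = out (start, first click), 0.030 = middle click, 0.060 = fully in. Snaps to a click from 12 mm away, with 4 mm of play; 5 to 10 N from click to click. The rod is a 16 mm square bar along board x at board y 28 mm, axis 50 mm above the bench; orange end at board x -45 mm at joint 0. Out, it is clear of the tipping jig; further in, it blocks it.
- rod_knob (a point): Middle of the top of the rod's black knob, a block 20 mm (board x) by 36 mm (board y) by 50 mm tall, its top 85 mm above the bench. At joint 0 it is at board x = -174, y = 28 mm; it moves to +x with the joint. Axes as the board's.
- stapler: Loose red and black desk stapler, 120 mm long (its x), 30 mm wide at its black base (its y; the red arm is 26 mm wide, between heights 22 and 42 mm), 42 mm tall, 0.2 kg. Origin at the middle of its underside. It starts upright on the board, roughly along the board's y, in the white outline.
- tray: Fixed blue open tray, 115 mm (x) by 165 mm (y), 30 mm tall, walls and floor 4 to 5 mm thick. Origin at the middle of its underside, on the bench.
- pencil_pot: Bystander: red pot of pencils, 80 mm across, 175 mm tall with the pencils; origin under its middle. Stands beyond the board.
- glue_bottle: Bystander: white glue bottle, 60 mm across, 160 mm tall; origin under its middle. Stands beyond the board.
- bead_jar: Bystander: amber jar, 68 mm across, 100 mm tall; origin under its middle. Stands beyond the board.
- tape_roll: Bystander: brown tape roll lying flat, 90 mm across, 24 mm tall; origin under its middle. On the robot's side of the board.
- glue_gun: Bystander: dark blue glue gun lying on its side, about 205 by 140 mm, 40 mm tall; origin under its barrel. Barrel along its x, handle to its -y. Left of the board.
Not all that is in view belongs to the job. What is shaped like the tray but pink is not meant. Leave any pink look-alike of the jig alone.

How it is judged:
On the way, in this order (a step that is already met when the one before it is completed fails the run):
1. the jig has been tipped onto its yellow leg in the outline, the stapler being in the tray (angle between jig's own y axis and vertical below 0.1 rad and height (world z) of jig below 0.016 m and x of jig_foot in the frame of board between -0.018 and 0.018 m and y of jig_foot in the frame of board between -0.073 and -0.037 m and angle between the x axis of jig and the x axis of board, either way round below 0.28 rad and x of stapler in the frame of tray between -0.05 and 0.05 m and y of stapler in the frame of tray between -0.075 and 0.075 m and height (world z) of stapler below 0.025 m and angle between stapler's own z axis and vertical below 0.2 rad), for 0.2 s.
2. the rod stands in its middle click (value of joint stop_rod between 0.024 and 0.036 m), for 0.2 s.
At the end, for the whole second after the job is handed in: Jig rests on its yellow leg on the board, bare leg upright within 0.1 rad, middle of the yellow leg within 18 mm each way of its place in the outline, turned under 0.28 rad; rod within 6 mm of its middle click; stapler upright (0.2 rad) on the tray floor; all at rest (all of step 1 and all of step 2 and linear speed of each of jig, stapler below 0.02 m/s and velocity of joint stop_rod below 0.02 m/s); the robot touches nothing.
It fails at once if the jig's corner is lifted more than 30 mm off the board (height (world z) of jig above 0.04 m).
It fails at once if the jig flops: it turns faster than 4 rad/s (angular speed of jig above 4 rad/s).
It fails at once if a bystander (pot, bottle, jar, tape roll or glue gun) is moved more than 30 mm or knocked over (distance of any of pencil_pot, glue_bottle, bead_jar, tape_roll, glue_gun from where it was at the start of the episode above 0.03 m or angle between any of pencil_pot, glue_bottle, bead_jar, tape_roll, glue_gun's own z axis and vertical above 0.5 rad).
It also fails if it takes over 69 s, if anything falls off the work surface, if the arm or the gripper's body presses on something with over 40 N, if the wrist force passes 120 N, or if a joint passes its speed limit or range.

## Robot

A 6-joint arm with a two-finger parallel gripper is mounted at the origin on the work surface. World frame = base frame: x ahead of the robot, y to its left, z up, the work surface at z = 0. Lengths are in m, angles in rad, forces in N, time in s.
With the tool pointing down it reaches from about 0.225 to 0.875 m from the base axis. Payload 3.4 kg.
Tool frame: the origin (TCP) lies between the finger pads; the fingertips stand 8 mm ahead of it and the grasp point (between the pads) lies 11 mm behind it; z points along the fingers, y is the line along which they close (so a half turn about z gives the same grasp; the last joint's range is limited). The gripper opens to 85 mm and grips with 20 to 120 N. Pads are 22 mm wide; open, the fingers measure 114 mm over their backs; the gripper's body (76 mm by 85 mm) begins 54 mm behind the grasp point. The pads swing forward as they close: fully open they stand 13 mm farther back than shut.
Start: joints at [-1.3, 0.276, 1.505, -0, 1.361, -0.121], TCP at [0.22, -0.531, 0.239] pointing down, gripper open.
Joint ranges: [-2.89, 2.89], [-0.75, 2.08], [0.22, 2.7], [-1.18, 4.32], [0.11, 2.71], [-2.7, 2.7]. Speed limits (rad/s): [2.57, 2.57, 3.14, 3.14, 3.14, 3.14].

## Interface

Orientations are given as a unit quaternion [w, x, y, z].
In Python, from rig import manip gives the robot as it stands.
- The arm moves only by the tool move_arm, never from a script. Its argument "deltas" is a list that holds one entry, the list of rows, each a list of 5 numbers: the shift along the tool's x, y, z normalised to -1 to 1, where 1 is 80 cm, then the turn about the tool's z normalised to -1 to 1, where 1 is 120 degrees, then the closure, from -1 (fully open) to 1 (shut). In form: [[[tx, ty, tz, twist, grip], ...]]. A call has 1 to 12 rows; each row is the pose to reach, as a shift and turn from the pose commanded when the call began, along the tool's axes at that moment; what a row does not reach only later rows make up. A row lasts 1/10 s, in which the tool goes at most 50 mm and 8.59 degrees, less where a joint would pass 70% of its speed; a pose out of reach is approached as far as the arm can. A call with a number of a shift or a turn outside -1 to 1 is refused whole. A call with a gripper value outside its range is refused whole. The fingers move at their own pace and stop on an object; "squeeze" is the grip in N (left out, the last holds). Time passes only in rows, so rows that repeat a pose let the fingers close. It gives the time, the measured TCP pose, the force, the opening and the grip force at its end, in the units of the state.
- manip.get_state(): the state, without advancing time (a new reading comes with each control period).
- manip.get_image(name): name is "side" or "top" or "wrist"; returns the picture (420x560x3 uint8, red, green, blue); there is no depth.
- manip.camera_params(name): a dict with "fx", "fy", "cx", "cy" (pixels), "R" (3x3) and "t" (3): a world point X has camera coordinates R X + t; the wrist camera has in their place "tool_from_camera" (4x4, takes a point from camera to tool coordinates, whose origin is the TCP and whose axes are the flange's). Camera axes: x right, y down, z forward; pixel columns grow to the right and rows downward; lengths in m; the calibration is good to about 2 mm. The wrist camera is an equidistant fisheye: a pixel r from the principal point sees the ray r / f radians off the axis. A picture is of the moment at which its call begins: read the wrist's pose just before it. camera_params takes no time and is no camera call.
- manip.sign_off(): hands the job in; it is judged then, once.
The state is a dict: "clock": time; "qpos": joint angles; "qd": joint speeds; "effort": joint torques, N m; "position": TCP position; "ee_rot": TCP orientation; "contact_force": force on the tool from outside, world axes, zero at the start; "moment": the same for the moment, N m; "width": finger opening in m; "gripper_force": force on a finger pad.
Only numpy, scipy, OpenCV 4.12 (cv2) and the standard library are available. Lean on these libraries where they do the work, as an engineer would, in place of code of your own. Each camera call takes 0.05 s, during which the arm holds its last target. There are 200 camera calls.

## Working session

There is one attempt and no reset: what is moved stays moved. The work goes in short steps, Python scripts to look and compute and a tool call to move; the robot and the scene stay as the last step left them, time stands still between calls to the robot, and variables do not carry over. Pictures are saved under pics/ and viewed, at most 10 in all, crops included, and the job is handed in when it is done.

Besides the shell and the picture viewer there is one more tool, called as name(argument=value, ...) on one line, values as JSON. move_arm: Moves the arm, as the interface text tells. Scaled input: -1 to 1 covers 80 cm each way for a shift and 120 degrees each way for a turn. Its arguments: {"type":"object","properties":{"deltas":{"type":"array","items":{"type":"array","items":{"type":"array","items":{"type":"number","minimum":-1,"maximum":1}}}},"squeeze":{"type":"number"}},"required":["deltas"]}

```bash
mkdir -p pics; python3 - <<'E'
from rig import manip
import cv2,numpy as np
for n in("top","side"):
    im=manip.get_image(n); np.save(f"{n}0.npy",im); cv2.imwrite(f"pics/{n}0.png",im[...,::-1])
    p=manip.camera_params(n); print(n,{k:np.round(v,3).tolist() for k,v in p.items()})
print(manip.camera_params("wrist")); print(manip.get_state())
E
```

```text
top {'fx': 525.321, 'fy': 525.321, 'cx': 281.163, 'cy': 207.006, 'R': [[-0.013, -1.0, 0.016], [-0.991, 0.011, -0.13], [0.13, -0.017, -0.991]], 't': [-0.013, 0.54, 1.485]}
side {'fx': 454.757, 'fy': 454.757, 'cx': 285.258, 'cy': 208.238, 'R': [[-1.0, -0.01, -0.008], [-0.003, 0.759, -0.652], [0.013, -0.652, -0.759]], 't': [0.509, 0.057, 1.285]}
{'fx': 325.19226210127806, 'fy': 325.19226210127806, 'cx': 282.9373521422836, 'cy': 204.12831642602862, 'tool_from_camera': array([[-1.20765803e-03, -9.55752770e-01, -2.94168634e-01,
         7.62001926e-02],
       [ 9.99999271e-01, -1.14999868e-03, -3.68981287e-04,
        -7.34441471e-04],
       [ 1.43613468e-05, -2.94168865e-01,  9.55753461e-01,
        -1.35497068e-01],
       [ 0.00000000e+00,  0.00000000e+00,  0.00000000e+00,
         1.00000000e+00]])}
{'clock': 0.1, 'qpos': array([-1.30002924e+00,  2.76564969e-01,  1.50601422e+00, -8.96659436e-07,
        1.36071139e+00, -1.21001733e-01]), 'qd': array([-9.69395501e-05, -2.02979729e-03, -3.95715871e-03,  6.46049814e-04,
        2.49994191e-03,  1.54960594e-03]), 'effort': array([-7.10095301e-04, -4.17707670e+01, -2.46405691e+01, -3.00264983e-04,
        5.83003712e-03, -1.85494730e-05]), 'position': array([ 0.21941809, -0.53098957,  0.2385042 ]), 'ee_rot': array([-8.46549994e-04,  9.80875545e-01,  1.94634130e-01, -6.39503100e-05]), 'contact_force': array([ 0.86535943,  0.44627119, -0.56676789]), 'moment': array([-0.06786219, -0.01845193,  0.00062557]), 'gripper_force': 0.0, 'width': 0.08539334940675482}
```

View pics/top0.png

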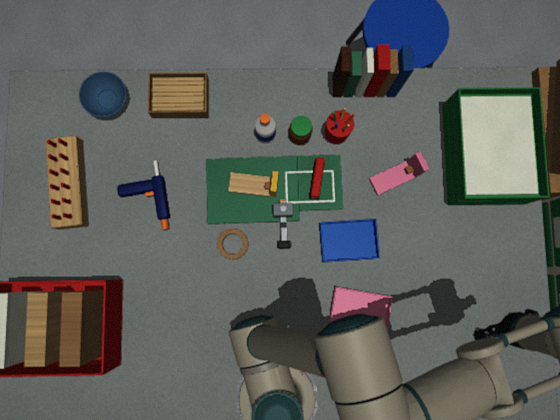

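View pics/side0.png

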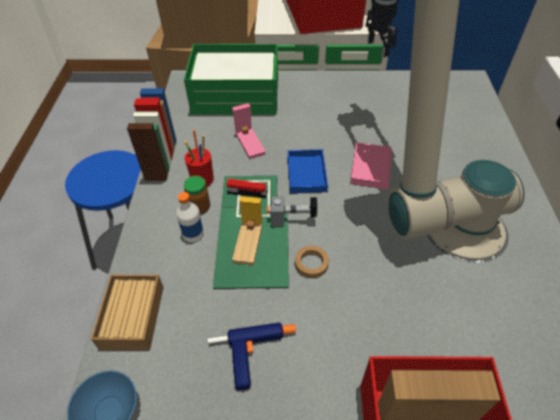

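The top view shows the green board (207–343, 155–223) with the red stapler in the outline at about (317,178) and the plywood jig at (230–278, 183). The blue tray is at (349,241), and the hammer-like rod with its black knob is at (283,243). The pink jig (400,173) and pink tray (360,305) are the decoys; the targets are the bare plywood and yellow jig and the blue tray.

```bash
cat > h.py <<'E'
import numpy as np,cv2
from rig import manip
from scipy.spatial.transform import Rotation as Rn
def w2p(n,X):
    p=manip.camera_params(n); c=p['R']@np.array(X,float)+p['t']; return np.array([p['fx']*c[0]/c[2]+p['cx'],p['fy']*c[1]/c[2]+p['cy']])
def ray(n,uv,z):
    p=manip.camera_params(n); d=p['R'].T@np.array([(uv[0]-p['cx'])/p['fx'],(uv[1]-p['cy'])/p['fy'],1.]); o=-p['R'].T@p['t']
    return o+d*(z-o[2])/d[2]
def wray(uv,z,st):
    p=manip.camera_params('wrist'); T=p['tool_from_camera']; a=(uv[0]-p['cx'])/p['fx']; b=(uv[1]-p['cy'])/p['fy']; r=np.hypot(a,b)+1e-12
    d=np.array([a/r*np.sin(r),b/r*np.sin(r),np.cos(r)]); q=st['ee_rot']; R=Rn.from_quat([q[1],q[2],q[3],q[0]]).as_matrix()
    o=R@T[:3,3]+st['position']; d=R@T[:3,:3]@d
    return o+d*(z-o[2])/d[2]
def blob(m,lo,hi,roi=None,amin=20):
    hsv=cv2.cvtColor(m,cv2.COLOR_RGB2HSV); k=cv2.inRange(hsv,np.array(lo),np.array(hi))
    if roi: z=np.zeros_like(k); x0,y0,x1,y1=roi; z[y0:y1,x0:x1]=k[y0:y1,x0:x1]; k=z
    cs=[c for c in cv2.findContours(k,cv2.RETR_EXTERNAL,cv2.CHAIN_APPROX_NONE)[0] if cv2.contourArea(c)>amin]
    return sorted(cs,key=cv2.contourArea,reverse=True)
E
python3 - <<'E'
from h import *
im=np.load('top0.npy')
def rep(nm,lo,hi,roi,z,pts=True):
    cs=blob(im,lo,hi,roi)
    for c in cs[:2]:
        P=np.array([ray('top',q[0],z)[:2] for q in c],np.float32); r=cv2.minAreaRect(P)
        print(nm,len(c),'rect c',np.round(r[0],4),'size',np.round(r[1],4),'ang',round(r[2],1),'corners',np.round(cv2.boxPoints(r),3).tolist(),'px',c.min(0),c.max(0))
rep('board',[50,90,30],[90,255,150],(195,145,355,235),.01)
rep('tray',[105,120,60],[125,255,255],(310,210,390,270),.03)
hs=cv2.cvtColor(im,cv2.COLOR_RGB2HSV)
rep('stapler',[0,150,60],[6,255,255],(295,150,335,205),.042)
rep('yellow',[20,150,120],[32,255,255],(262,165,290,200),.12)
rep('ply',[8,40,100],[22,160,255],(220,165,272,203),.026)
rep('outline',[0,0,150],[180,60,255],(280,160,345,205),.01)
rep('knob',[0,0,0],[180,255,45],(275,235,295,252),.085)
c=im[140:260,200:400]; cv2.imwrite('pics/crop1.png',cv2.resize(c,(800,480),interpolation=cv2.INTER_CUBIC)[...,::-1])
E
```

```text
board 610 rect c [5.987e-01 3.000e-04] size [0.1934 0.3974] ang 1.4 corners [[0.4970000088214874, 0.19699999690055847], [0.5070000290870667, -0.20100000500679016], [0.699999988079071, -0.19599999487400055], [0.6909999847412109, 0.20100000500679016]] px [[207 155]] [[342 223]]
board 107 rect c [ 0.6038 -0.0791] size [0.0793 0.0796] ang 2.2 corners [[0.5630000233650208, -0.04100000113248825], [0.5659999847412109, -0.11999999731779099], [0.6449999809265137, -0.11699999868869781], [0.6420000195503235, -0.03799999877810478]] px [[288 173]] [[315 200]]
tray 187 rect c [ 0.4431 -0.2147] size [0.1147 0.1663] ang 3.2 corners [[0.38100001215934753, -0.13500000536441803], [0.38999998569488525, -0.3009999990463257], [0.5049999952316284, -0.29499998688697815], [0.4959999918937683, -0.1289999932050705]] px [[319 219]] [[379 261]]
stapler 88 rect c [ 0.6268 -0.1252] size [0.0257 0.1167] ang 80.1 corners [[0.5669999718666077, -0.12800000607967377], [0.6819999814033508, -0.14800000190734863], [0.6869999766349792, -0.12300000339746475], [0.5720000267028809, -0.10300000011920929]] px [[311 157]] [[324 
[... 409 characters left out ...]
70251, 0.00800000037997961], [0.6460000276565552, 0.12700000405311584], [0.5899999737739563, 0.13500000536441803]] px [[229 173]] [[269 195]]
outline 278 rect c [ 0.604  -0.1046] size [0.0964 0.1454] ang 1.0 corners [[0.5550000071525574, -0.032999999821186066], [0.5569999814033508, -0.17800000309944153], [0.6539999842643738, -0.17599999904632568], [0.6510000228881836, -0.03099999949336052]] px [[285 170]] [[334 203]]
knob 45 rect c [ 0.432  -0.0248] size [0.0375 0.0342] ang 66.1 corners [[0.4090000092983246, -0.03500000014901161], [0.4399999976158142, -0.04899999871850014], [0.45500001311302185, -0.014999999664723873], [0.42399999499320984, -0.0010000000474974513]] px [[277 235]] [[290 248]]
```

View pics/crop1.png

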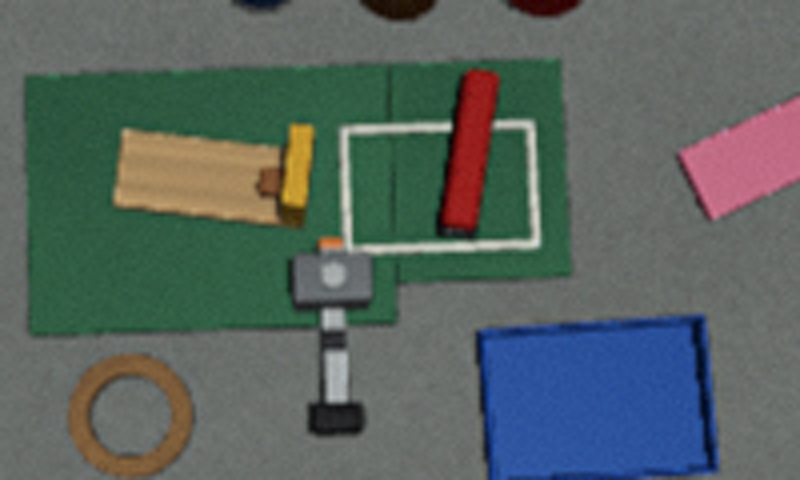

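The crop confirms the targets: plywood and yellow jig at crop (120–310, 130–225), red stapler at (468,150), and blue tray below right. The pink pieces are left alone. The measured sizes match the given ones (board 193×397, tray 115×166, jig 56 wide, arm 26 wide).

```bash
cat >> h.py <<'E'
def yaw(st):
    q=st['ee_rot']; R=Rn.from_quat([q[1],q[2],q[3],q[0]]).as_matrix(); return R,np.degrees(np.arctan2(R[1,0],R[0,0]))
def go(x,y,z,ang=None,st=None):
    st=st or manip.get_state(); R,a=yaw(st); d=R.T@(np.array([x,y,z])-st['position'])/.8
    w=0 if ang is None else ((a-ang+180)%360-180)/120
    print('row',np.round(d,4).tolist(),'twist',round(w,4),'rows',int(np.ceil(max(np.linalg.norm(d)*16,abs(w)*120/8.59))))
def st():
    s=manip.get_state(); print('t',s['clock'],'p',np.round(s['position'],4),'yaw',round(yaw(s)[1],2),'F',np.round(s['contact_force'],1),'w',round(s['width'],4),'g',s['gripper_force'],'q6',round(s['qpos'][5],2)); return s
E
python3 - <<'E'
from h import *
st(); go(.622,-.1245,.239,-9.9)
E
```

```text
t 0.1 p [ 0.2194 -0.531   0.2385] yaw 22.45 F [ 0.9  0.4 -0.6] w 0.0854 g 0.0 q6 -0.12
row [0.6591, -0.2775, -0.0] twist 0.2696 rows 12
```

move_arm(deltas=[[[0.659, -0.2775, 0, 0.27, -1], [0.659, -0.2775, 0, 0.27, -1], [0.659, -0.2775, 0, 0.27, -1], [0.659, -0.2775, 0, 0.27, -1], [0.659, -0.2775, 0, 0.27, -1], [0.659, -0.2775, 0, 0.27, -1], [0.659, -0.2775, 0, 0.27, -1], [0.659, -0.2775, 0, 0.27, -1], [0.659, -0.2775, 0, 0.27, -1], [0.659, -0.2775, 0, 0.27, -1], [0.659, -0.2775, 0, 0.27, -1], [0.659, -0.2775, 0, 0.27, -1]]])

```text
clock: 1.3
position: [0.6238, -0.122, 0.2386]
ee_rot: [-0.001, 0.996, -0.086, -0.0]
contact_force: [-0.3, 0.2, 0.4]
width: 0.085
gripper_force: 0.0
```

move_arm(deltas=[[[0, 0, 0, 0, -1], [0, 0, 0, 0, -1], [0, 0, 0, 0, -1]]])

```text
clock: 1.6
position: [0.6211, -0.1256, 0.2389]
ee_rot: [0.0, 0.996, -0.087, -0.001]
contact_force: [-0.7, 0.8, -0.0]
width: 0.0853
gripper_force: 0.0
```

```bash
python3 - <<'E'
from h import *
s=st(); im=manip.get_image('wrist'); np.save('w1.npy',im)
for c in blob(im,[0,150,50],[6,255,255],None,200)[:3]:
    P=np.array([wray(q[0],.042,s)[:2] for q in c],np.float32); r=cv2.minAreaRect(P)
    print(len(c),c.min(0),c.max(0),np.round(r[0],4),np.round(r[1],4),round(r[2],1),np.round(cv2.boxPoints(r),3).tolist())
cv2.imwrite('pics/w1.png',im[...,::-1])
E
```

```text
t 1.6 p [ 0.6211 -0.1256  0.2389] yaw -9.99 F [-0.7  0.8 -0. ] w 0.0853 g 0.0 q6 1.44
292 [[280   0]] [[372  66]] [ 0.7661 -0.1961] [0.095  0.0728] 83.2 [[0.7239999771118164, -0.23899999260902405], [0.796999990940094, -0.24799999594688416], [0.8080000281333923, -0.15299999713897705], [0.7360000014305115, -0.14499999582767487]]
266 [[270 118]] [[295 228]] [ 0.6262 -0.125 ] [0.0266 0.1187] 79.4 [[0.5649999976158142, -0.12700000405311584], [0.6819999814033508, -0.14900000393390656], [0.6869999766349792, -0.12300000339746475], [0.5699999928474426, -0.10100000351667404]]
175 [[  0 353]] [[ 38 417]] [0.2758 0.5953] [0.0778 0.4647] 34.6 [[0.1120000034570694, 0.7639999985694885], [0.37599998712539673, 0.38199999928474426], [0.4399999976158142, 0.4259999990463257], [0.17599999904632568, 0.8090000152587891]]
```

View pics/w1.png

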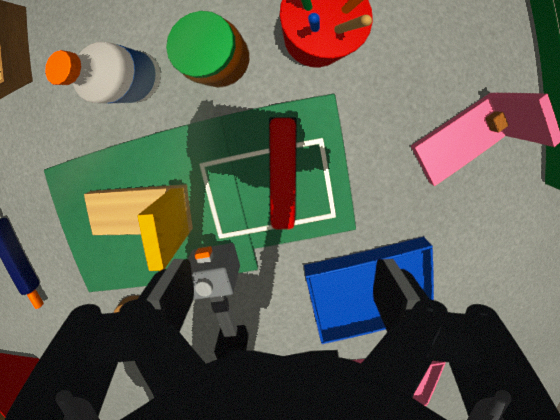

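The wrist view agrees with the top view: the stapler spans pixels (270–295, 118–228), giving a centre at (0.626, -0.125) and yaw of about -10.5°.

```bash
python3 - <<'E'
from h import *
go(.6262,-.125,.034,-10.5)
E
```

```text
row [0.0063, -0.0024, 0.2564] twist 0.0039 rows 5
```

move_arm(deltas=[[[0.0063, -0.0015, 0.06, 0.004, -1], [0.0063, -0.0015, 0.12, 0.004, -1], [0.0063, -0.0015, 0.17, 0.004, -1], [0.0063, -0.0015, 0.21, 0.004, -1], [0.0063, -0.0015, 0.24, 0.004, -1], [0.0063, -0.0015, 0.256, 0.004, -1], [0.0063, -0.0015, 0.256, 0.004, 1], [0.0063, -0.0015, 0.256, 0.004, 1], [0.0063, -0.0015, 0.256, 0.004, 1], [0.0063, -0.0015, 0.256, 0.004, 1], [0.0063, -0.0015, 0.256, 0.004, 1], [0.0063, -0.0015, 0.256, 0.004, 1]]], squeeze=40)

```text
clock: 2.85
position: [0.6283, -0.1251, 0.0362]
ee_rot: [0.001, 0.996, -0.091, 0.002]
contact_force: [-1.0, -0.9, 7.0]
width: 0.0254
gripper_force: 41.1
```

move_arm(deltas=[[[0, 0, 0, 0, 1], [0, 0, 0, 0, 1], [0, 0, 0, 0, 1]]])

```text
clock: 3.15
position: [0.6283, -0.1252, 0.0362]
ee_rot: [0.001, 0.996, -0.091, 0.002]
contact_force: [-0.9, -0.6, 6.2]
width: 0.0253
gripper_force: 41.1
```

```bash
python3 - <<'E'
from h import *
s=st(); p=s['position']; go(p[0],p[1],.16); go(.443,-.215,.16,93.2)
E
```

```text
t 3.15 p [ 0.6283 -0.1252  0.0362] yaw -10.42 F [-0.9 -0.6  6.2] w 0.0253 g 41.07249855995178 q6 1.45
row [0.0005, 0.0001, -0.1547] twist 0 rows 3
row [-0.207, 0.1525, -0.1552] twist -0.8635 rows 13
```

move_arm(deltas=[[[0, 0, -0.05, 0, 1], [0, 0, -0.1, 0, 1], [0, 0, -0.155, 0, 1], [-0.207, 0.1525, -0.155, -0.8635, 1], [-0.207, 0.1525, -0.155, -0.8635, 1], [-0.207, 0.1525, -0.155, -0.8635, 1], [-0.207, 0.1525, -0.155, -0.8635, 1], [-0.207, 0.1525, -0.155, -0.8635, 1], [-0.207, 0.1525, -0.155, -0.8635, 1], [-0.207, 0.1525, -0.155, -0.8635, 1], [-0.207, 0.1525, -0.155, -0.8635, 1], [-0.207, 0.1525, -0.155, -0.8635, 1]]])

```text
clock: 4.35
position: [0.4417, -0.2143, 0.1582]
ee_rot: [-0.0, 0.836, 0.549, -0.0]
contact_force: [-0.8, 0.2, -3.4]
width: 0.0255
gripper_force: 40.3
```

```bash
python3 - <<'E'
from h import *
s=st(); go(.443,-.215,.16,93.2); go(.443,-.215,.032,93.2)
E
```

```text
t 4.35 p [ 0.4417 -0.2143  0.1582] yaw 66.66 F [-0.8  0.2 -3.4] w 0.0255 g 40.27131199836731 q6 -0.19
row [-0.0002, 0.0018, -0.0022] twist -0.2212 rows 4
row [-0.0003, 0.002, 0.1578] twist -0.2212 rows 4
```

move_arm(deltas=[[[0, 0.002, 0, -0.221, 1], [0, 0.002, 0, -0.221, 1], [0, 0.002, 0, -0.221, 1], [0, 0.002, 0, -0.221, 1], [0, 0.002, 0.05, -0.221, 1], [0, 0.002, 0.09, -0.221, 1], [0, 0.002, 0.12, -0.221, 1], [0, 0.002, 0.138, -0.221, 1], [0, 0.002, 0.148, -0.221, 1], [0, 0.002, 0.154, -0.221, 1], [0, 0.002, 0.157, -0.221, 1], [0, 0.002, 0.157, -0.221, 1]]])

```text
clock: 5.55
position: [0.4441, -0.2155, 0.0333]
ee_rot: [0.0, 0.69, 0.724, 0.0]
contact_force: [0.7, -0.5, -2.7]
width: 0.0249
gripper_force: 40.2
```

move_arm(deltas=[[[0, 0, 0, 0, 0], [0, 0, 0, 0, -0.3], [0, 0, 0, 0, -0.3], [0, 0, 0, 0, -0.3], [0, 0, -0.03, 0, -0.3], [0, 0, -0.08, 0, -0.3], [0, 0, -0.15, 0, -0.3], [0, 0, -0.2, 0, -0.3], [0, 0, -0.2, 0, -1], [0, 0, -0.2, 0, -1]]])

```text
clock: 6.55
position: [0.4442, -0.2156, 0.1942]
ee_rot: [0.002, 0.689, 0.724, 0.0]
contact_force: [-0.5, 0.1, -0.2]
width: 0.0817
gripper_force: 0.0
```

```bash
python3 - <<'E'
from h import *
s=st(); im=manip.get_image('top'); np.save('top1.npy',im)
for c in blob(im,[0,150,50],[6,255,255],(310,205,390,270),50)[:2]:
    P=np.array([ray('top',q[0],.047)[:2] for q in c],np.float32); r=cv2.minAreaRect(P); print(np.round(r[0],4),np.round(r[1],4),round(r[2],1))
go(.6175,.119,.20,-7.2+90+0); go(.6175,.119,.2,-7.2-90)
cv2.imwrite('pics/top1.png',cv2.resize(im[130:280,200:400],(800,600),interpolation=cv2.INTER_CUBIC)[...,::-1])
E
```

```text
t 6.55 p [ 0.4442 -0.2156  0.1942] yaw 92.84 F [-0.5  0.1 -0.2] w 0.0817 g 0.0 q6 -0.64
[ 0.4405 -0.1761] [0.0374 0.02  ] 89.3
row [0.4062, 0.2382, -0.0092] twist 0.0836 rows 8
row [0.4062, 0.2382, -0.0092] twist -1.4164 rows 20
```

View pics/top1.png

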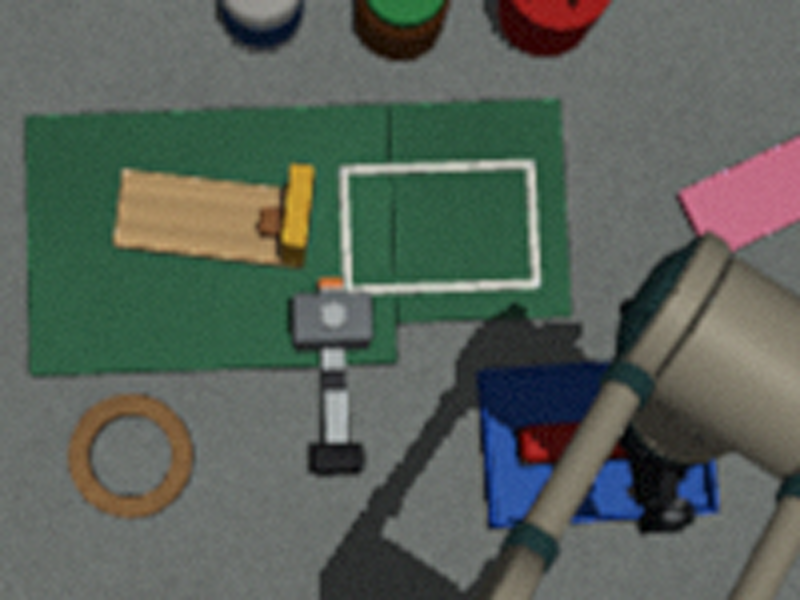

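The view shows the stapler lying in the blue tray at crop (570,445), the outline empty and the jig unmoved.

```bash
python3 - <<'E'
from h import *
go(.6159,.1135,.194,82.8);go(.6159,.1135,.07,82.8)
E
```

```text
row [0.3994, 0.2359, -0.0017] twist 0.0836 rows 8
row [0.3994, 0.2359, 0.1533] twist 0.0836 rows 8
```

move_arm(deltas=[[[0.3994, 0.236, 0, 0.084, -1], [0.3994, 0.236, 0, 0.084, -1], [0.3994, 0.236, 0, 0.084, -1], [0.3994, 0.236, 0, 0.084, -1], [0.3994, 0.236, 0, 0.084, -1], [0.3994, 0.236, 0, 0.084, -1], [0.3994, 0.236, 0, 0.084, -1], [0.3994, 0.236, 0.03, 0.084, -1], [0.3994, 0.236, 0.07, 0.084, -1], [0.3994, 0.236, 0.1, 0.084, -1], [0.3994, 0.236, 0.1, 0.084, -1], [0.3994, 0.236, 0.1, 0.084, -1]]])

```text
clock: 7.8
position: [0.6156, 0.113, 0.1113]
ee_rot: [-0.001, 0.75, 0.661, -0.001]
contact_force: [1.0, -0.4, 0.8]
width: 0.0851
gripper_force: 0.0
```

```bash
python3 - <<'E'
from h import *
s=st(); im=manip.get_image('wrist'); np.save('w2.npy',im)
for nm,z,lo,hi in(('ply',.026,[8,40,90],[22,165,255]),('yel',.12,[20,165,120],[32,255,255])):
  for c in blob(im,lo,hi,None,300)[:2]:
    P=np.array([wray(q[0],z,s)[:2] for q in c],np.float32); r=cv2.minAreaRect(P)
    print(nm,c.min(0),c.max(0),np.round(r[0],4),np.round(r[1],4),round(r[2],1),np.round(cv2.boxPoints(r),3).tolist())
cv2.imwrite('pics/w2.png',im[...,::-1])
E
```

```text
t 7.8 p [0.6156 0.113  0.1113] yaw 82.75 F [ 1.  -0.4  0.8] w 0.0851 g 0.0 q6 0.2
ply [[246 185]] [[324 331]] [0.612  0.0713] [0.1284 0.056 ] 82.8 [[0.5759999752044678, 0.010999999940395355], [0.6320000290870667, 0.004000000189989805], [0.6480000019073486, 0.13099999725818634], [0.5920000076293945, 0.1379999965429306]]
ply [[ 39 175]] [[105 238]] [0.4324 0.1467] [0.0857 0.0415] 19.7 [[0.38499999046325684, 0.15199999511241913], [0.39899998903274536, 0.11299999803304672], [0.47999998927116394, 0.1420000046491623], [0.4659999907016754, 0.1809999942779541]]
yel [[263 331]] [[318 354]] [0.6148 0.0759] [0.029  0.0137] 4.8 [[0.6000000238418579, 0.0820000022649765], [0.6010000109672546, 0.06800000369548798], [0.6299999952316284, 0.07000000029802322], [0.6290000081062317, 0.08399999886751175]]
```

View pics/w2.png

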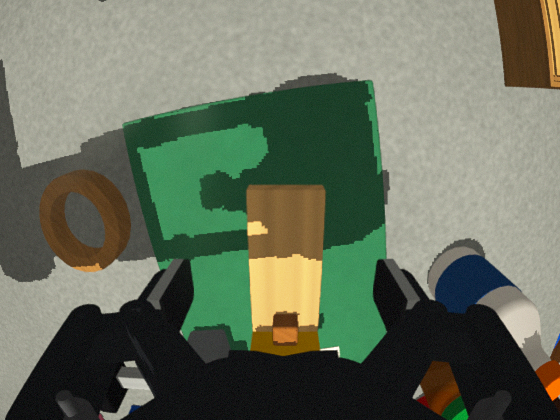

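The wrist view shows the plywood leg at (246–324, 185–331) centred between the open fingers; its far end is at (0.620, 0.1345) with yaw -7.2°, consistent with the top view.

move_arm(deltas=[[[0, 0.002, 0.04, 0, -1], [0, 0.002, 0.075, 0, -1], [0, 0.002, 0.1, 0, -1], [0, 0.002, 0.112, 0, -1], [0, 0.002, 0.116, 0, -1], [0, 0.002, 0.117, 0, -1], [0, 0.002, 0.117, 0, 0], [0, 0.002, 0.117, 0, 1], [0, 0.002, 0.117, 0, 1], [0, 0.002, 0.117, 0, 1], [0, 0.002, 0.117, 0, 1]]], squeeze=25)

```text
clock: 8.95
position: [0.6187, 0.1131, 0.0206]
ee_rot: [0.001, 0.75, 0.661, 0.001]
contact_force: [-1.0, 0.4, 5.3]
width: 0.0552
gripper_force: 27.0
```

```bash
python3 - <<'E'
from h import *
s=st(); p=s['position']; C=np.array([.6015,-.006]); r=np.hypot(*(p[:2]-C)); print(r)
u=np.array([-.0244,.9997]); g=np.array([.6024,-.0497])+r*u; print(g); go(*g,p[2],91.4)
E
```

```text
t 8.95 p [0.6187 0.1131 0.0206] yaw 82.74 F [-1.   0.4  5.3] w 0.0552 g 26.996860206127167 q6 0.2
0.12028717214965359
[0.59946499 0.07055109]
row [-0.0557, -0.0171, -0.0001] twist -0.0722 rows 2
```

move_arm(deltas=[[[0, 0, -0.003, 0, 1], [-0.007, -0.002, -0.004, -0.009, 1], [-0.014, -0.004, -0.004, -0.018, 1], [-0.021, -0.006, -0.004, -0.027, 1], [-0.028, -0.008, -0.004, -0.036, 1], [-0.035, -0.01, -0.004, -0.045, 1], [-0.042, -0.013, -0.004, -0.054, 1], [-0.049, -0.015, -0.004, -0.063, 1], [-0.0557, -0.017, -0.004, -0.072, 1], [-0.0557, -0.017, -0.004, -0.072, 1], [-0.0557, -0.017, -0.004, -0.072, 1]]])

```text
clock: 10.05
position: [0.5989, 0.07, 0.0225]
ee_rot: [0.0, 0.699, 0.716, -0.0]
contact_force: [-0.7, -0.6, -2.8]
width: 0.0551
gripper_force: 27.0
```

```bash
python3 - <<'E'
from h import *
s=st(); im=manip.get_image('top'); np.save('top2.npy',im); sd=manip.get_image('side')
for nm,z,lo,hi in(('yel',.12,[20,150,90],[32,255,255]),):
  for c in blob(im,lo,hi,(250,150,345,215),20)[:2]:
    P=np.array([ray('top',q[0],z)[:2] for q in c],np.float32); r=cv2.minAreaRect(P)
    print(nm,c.min(0),c.max(0),np.round(r[0],4),np.round(r[1],4),round(r[2],1),np.round(cv2.boxPoints(r),3).tolist())
a=cv2.resize(im[140:240,200:350],(450,300),interpolation=cv2.INTER_CUBIC); b=cv2.resize(sd[160:300,180:320],(350,300))
cv2.imwrite('pics/p2.png',np.hstack([a,b])[...,::-1])
E
```

```text
t 10.05 p [0.5989 0.07   0.0225] yaw 91.37 F [-0.7 -0.6 -2.8] w 0.0551 g 26.982391476631165 q6 -0.02
yel [[288 172]] [[293 191]] [ 0.5996 -0.0449] [0.0138 0.0531] 89.1 [[0.5730000138282776, -0.050999999046325684], [0.6259999871253967, -0.052000001072883606], [0.6259999871253967, -0.03799999877810478], [0.5730000138282776, -0.03799999877810478]]
```

View pics/p2.png

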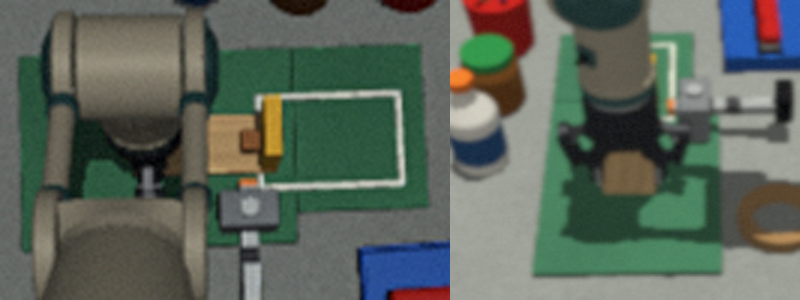

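The view shows the jig aligned with the board and its yellow leg over the near edge of the outline (panel (272,130)). The corner is at about (0.5995, -0.052) against a target of (0.6024, -0.0497), so it is within tolerance. Next is a small tip test of about 6°.

```bash
python3 - <<'E'
import numpy as np
for t in range(0,97,3):
    a=np.radians(3.8+t); print(t,np.round(.1203*(np.cos(a)-np.cos(np.radians(3.8)))/.8,4),np.round(-.1203*(np.sin(a)-np.sin(np.radians(3.8)))/.8,4))
E
```

```text
0 0.0 -0.0
3 -0.0007 -0.0078
6 -0.0019 -0.0156
9 -0.0034 -0.0233
12 -0.0054 -0.031
15 -0.0077 -0.0385
18 -0.0104 -0.0459
21 -0.0135 -0.0531
24 -0.017 -0.0602
27 -0.0209 -0.067
30 -0.0251 -0.0737
33 -0.0296 -0.0801
36 -0.0345 -0.0863
39 -0.0397 -0.0922
42 -0.0452 -0.0978
45 -0.051 -0.1032
48 -0.0571 -0.1082
51 -0.0634 -0.1129
54 -0.0699 -0.1173
57 -0.0767 -0.1213
60 -0.0837 -0.125
63 -0.0908 -0.1282
66 -0.0981 -0.1312
69 -0.1056 -0.1337
72 -0.1132 -0.1358
75 -0.1208 -0.1375
78 -0.1286 -0.1389
81 -0.1364 -0.1398
84 -0.1443 -0.1403
87 -0.1521 -0.1404
90 -0.16 -0.1401
93 -0.1678 -0.1394
96 -0.1756 -0.1382
```

move_arm(deltas=[[[0, 0, -0.003, 0, 1], [0, 0, -0.006, 0, 1], [-0.001, 0, -0.009, 0, 1], [-0.001, 0, -0.012, 0, 1], [-0.002, 0, -0.0155, 0, 1], [-0.002, 0, -0.0155, 0, 1]]], squeeze=20)

```text
clock: 10.75
position: [0.5993, 0.0689, 0.0354]
ee_rot: [0.0, 0.698, 0.716, 0.0]
contact_force: [0.1, 0.6, -3.7]
width: 0.0554
gripper_force: 26.2
```

```bash
python3 - <<'E'
from h import *
s=st(); im=manip.get_image('top')
for z in(.12,):
  for c in blob(im,[20,150,90],[32,255,255],(250,150,345,215),20)[:2]:
    P=np.array([ray('top',q[0],z)[:2] for q in c],np.float32); r=cv2.minAreaRect(P)
    print(c.min(0),c.max(0),np.round(r[0],4),np.round(r[1],4),round(r[2],1))
sd=manip.get_image('side')
for c in blob(sd,[20,150,90],[32,255,255],(200,180,300,260),20)[:2]: print('side',c.min(0),c.max(0))
E
```

```text
t 10.75 p [0.5993 0.0689 0.0354] yaw 91.39 F [ 0.1  0.6 -3.7] w 0.0554 g 26.235094964504242 q6 -0.03
[[291 171]] [[297 191]] [ 0.6009 -0.0545] [0.0165 0.0559] 89.1
```

move_arm(deltas=[[[0, 0, -0.0025, 0, 1], [-0.0008, 0, -0.006, 0, 1], [-0.0016, 0, -0.009, 0, 1], [-0.0025, 0, -0.0125, 0, 1], [-0.0035, 0, -0.016, 0, 1], [-0.0058, 0, -0.0205, 0, 1], [-0.0058, 0, -0.0205, 0, 1]]])

```text
clock: 11.55
position: [0.5995, 0.064, 0.0519]
ee_rot: [0.0, 0.699, 0.716, 0.0]
contact_force: [0.5, 0.2, -3.5]
width: 0.0551
gripper_force: 25.8
```

```bash
cat > ang.py <<'E'
from h import *
s=st(); im=manip.get_image('top'); wi=manip.get_image('wrist'); sd=manip.get_image('side')
np.save('wl.npy',wi)
for c in blob(im,[20,150,60],[32,255,255],(250,150,345,215),20)[:1]:
    P=np.array([ray('top',q[0],.1)[:2] for q in c],np.float32); r=cv2.minAreaRect(P)
    print(c.min(0),c.max(0),np.round(r[0],4),np.round(r[1],4),round(r[2],1),'ymin/max',P.min(0)[1],P.max(0)[1])
# predicted px of bottom corner on board and top tip for given tilt
for th in (0,15,30,45,60,75,90):
    t=np.radians(th); C=np.array([.6,-.051,.010]); e=np.array([0,-np.sin(t),np.cos(t)])*.11; n=np.array([0,np.cos(t),np.sin(t)])*.016
    print(th,[np.round(w2p('top',X),1).tolist() for X in (C,C+e,C+e+n)])
E
python3 ang.py
```

```text
t 11.55 p [0.5995 0.064  0.0519] yaw 91.38 F [ 0.5  0.2 -3.5] w 0.0551 g 25.778145790100098 q6 -0.03
[[287 171]] [[302 194]] [ 0.6002 -0.057 ] [0.0644 0.0417] 3.9 ymin/max -0.0776817 -0.035832338
0 [[291.3, 187.9], [292.7, 181.3], [286.9, 181.4]]
15 [[291.3, 187.9], [303.0, 181.4], [297.5, 181.2]]
30 [[291.3, 187.9], [312.3, 182.1], [307.5, 181.6]]
45 [[291.3, 187.9], [319.9, 183.1], [316.3, 182.4]]
60 [[291.3, 187.9], [325.3, 184.4], [323.0, 183.6]]
75 [[291.3, 187.9], [328.2, 185.9], [327.3, 185.0]]
90 [[291.3, 187.9], [328.5, 187.6], [329.0, 186.6]]
```

move_arm(deltas=[[[-0.0027, 0, -0.0074, 0, 1], [-0.0058, 0, -0.0146, 0, 1], [-0.0093, 0, -0.0217, 0, 1], [-0.0132, 0, -0.0285, 0, 1], [-0.0174, 0, -0.0352, 0, 1], [-0.0219, 0, -0.0416, 0, 1], [-0.0268, 0, -0.0478, 0, 1], [-0.032, 0, -0.0537, 0, 1], [-0.0375, 0, -0.0593, 0, 1], [-0.0433, 0, -0.0647, 0, 1], [-0.0433, 0, -0.0647, 0, 1]]])

```text
clock: 12.8
position: [0.6003, 0.0289, 0.1037]
ee_rot: [0.0, 0.699, 0.715, 0.0]
contact_force: [-0.2, -0.9, -2.4]
width: 0.0554
gripper_force: 22.9
```

```bash
python3 ang.py | head -2
```

```text
t 12.8 p [0.6003 0.0289 0.1037] yaw 91.36 F [-0.2 -0.9 -2.4] w 0.0554 g 22.910143733024597 q6 -0.09
[[289 173]] [[317 195]] [ 0.5962 -0.0804] [0.0567 0.0803] 6.6 ymin/max -0.11925569 -0.041453157
```

move_arm(deltas=[[[-0.006, 0, -0.004, 0, 1], [-0.012, 0, -0.0075, 0, 1], [-0.019, 0, -0.0105, 0, 1], [-0.026, 0, -0.0145, 0, 1], [-0.033, 0, -0.018, 0, 1], [-0.033, 0, -0.018, 0, 1]]])

```text
clock: 13.55
position: [0.601, 0.0023, 0.1184]
ee_rot: [0.001, 0.699, 0.715, 0.0]
contact_force: [-0.0, 2.3, 3.2]
width: 0.0551
gripper_force: 22.2
```

```bash
python3 ang.py | head -2; python3 - <<'E'
from h import *
a=manip.get_image('side')[170:270,200:300]; b=np.load('wl.npy')
cv2.imwrite('pics/t60.png',np.hstack([cv2.resize(a,(400,400)),cv2.resize(b[100:420,120:440],(400,400))])[...,::-1])
E
```

```text
t 13.55 p [0.601  0.0023 0.1184] yaw 91.34 F [-0.   2.3  3.2] w 0.0551 g 22.241286635398865 q6 -0.14
[[298 173]] [[322 195]] [ 0.5959 -0.0983] [0.0557 0.0717] 6.6 ymin/max -0.133209 -0.065829076
```

View pics/t60.png

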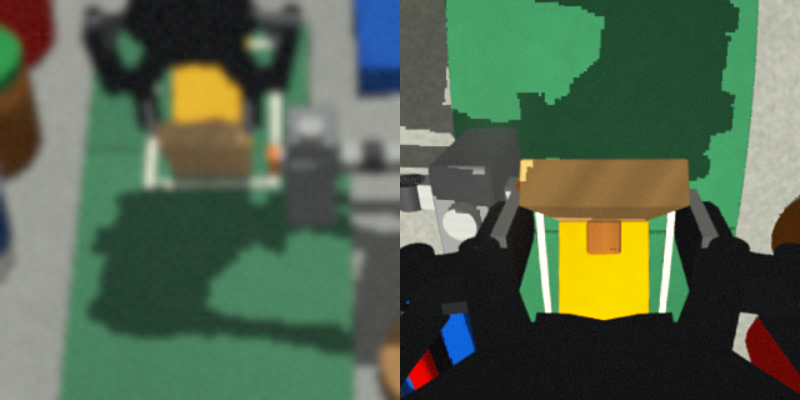

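The view shows the jig about 50–58° over, its yellow leg descending inside the outline lines, the rod clear at panel (275,155), and the corner pressing lightly on the board. I am continuing with a little less downward load.

move_arm(deltas=[[[-0.003, 0, -0.004, 0, 1], [-0.009, 0, -0.006, 0, 1], [-0.015, 0, -0.009, 0, 1], [-0.022, 0, -0.012, 0, 1], [-0.03, 0, -0.014, 0, 1], [-0.037, 0, -0.0155, 0, 1], [-0.037, 0, -0.0155, 0, 1]]])

```text
clock: 14.45
position: [0.6014, -0.0276, 0.1298]
ee_rot: [0.0, 0.699, 0.715, -0.0]
contact_force: [0.1, -0.6, -3.9]
width: 0.0557
gripper_force: 22.1
```

```bash
python3 ang.py | head -2
```

```text
t 14.45 p [ 0.6014 -0.0276  0.1298] yaw 91.35 F [ 0.1 -0.6 -3.9] w 0.0557 g 22.133030891418457 q6 -0.18
[[311 174]] [[325 194]] [ 0.5953 -0.1222] [0.039 0.057] 88.6 ymin/max -0.14206123 -0.10205121
```

```bash
python3 - <<'E'
from h import *
im=np.load('wl.npy'); hs=cv2.cvtColor(im,cv2.COLOR_RGB2HSV)
for u in (262,305):
    c=hs[150:400:4,u].astype(int); print(u,[(150+4*i,*v) for i,v in enumerate(c.tolist())][:60])
sd=cv2.cvtColor(manip.get_image('side'),cv2.COLOR_RGB2HSV)
print([(180+2*i,*v) for i,v in enumerate(sd[180:230:2,250].astype(int).tolist())])
print(w2p('side',[.6,-.05,.01]),w2p('side',[.6,-.05,.15]))
E
```

```text
262 [(150, 69, 144, 159), (154, 71, 144, 156), (158, 71, 145, 160), (162, 74, 141, 76), (166, 73, 134, 74), (170, 72, 131, 70), (174, 74, 161, 73), (178, 71, 148, 74), (182, 73, 145, 74), (186, 68, 138, 72), (190, 67, 128, 72), (194, 69, 145, 74), (198, 68, 127, 76), (202, 71, 138, 74), (206, 70, 136, 77), (210, 21, 42, 159), (214, 43, 59, 113), (218, 66, 134, 76), (222, 17, 151, 120), (226, 17, 154, 116), (230, 16, 140, 120), (234, 18, 149, 130), (238, 18, 148, 143), (242, 17, 144, 138), (246, 17, 142, 138), (250, 18, 146, 133), (254, 16, 142, 133), (258, 17, 146, 133), (262, 17, 152, 129), (266, 17, 138, 140), (270, 17, 142, 133), (274, 27, 255, 255), (278, 27, 255, 254), (282, 27, 255, 253), (286, 27, 255, 254), (290, 28, 255, 254), (294, 27, 255, 254), (298, 27, 255, 254), (302, 27, 255, 254), (306, 27, 255, 254), (310, 28, 255, 254), (314, 27, 255, 254), (318, 28, 255, 254), (322, 28, 255, 254), (326, 28, 255, 254), (330, 28, 255, 254), (334, 27, 255, 254), (338, 27, 255, 254), (342, 27, 255, 254), (346, 27, 255, 254), (350, 28, 255, 255), (354, 113, 104, 22), (358, 125, 67, 23)
[... 1244 characters left out ...]
8, 61, 21), (366, 135, 22, 23), (370, 132, 55, 23), (374, 98, 38, 27), (378, 120, 51, 25), (382, 101, 102, 20), (386, 100, 31, 25)]
[(180, 24, 196, 243), (182, 24, 196, 244), (184, 24, 196, 244), (186, 23, 195, 243), (188, 20, 163, 178), (190, 19, 109, 117), (192, 18, 105, 114), (194, 18, 107, 105), (196, 17, 104, 105), (198, 18, 109, 105), (200, 18, 100, 105), (202, 18, 114, 105), (204, 18, 110, 102), (206, 17, 110, 104), (208, 17, 111, 103), (210, 18, 110, 104), (212, 20, 90, 94), (214, 58, 47, 86), (216, 55, 35, 96), (218, 70, 99, 67), (220, 72, 103, 69), (222, 75, 111, 69), (224, 74, 120, 64), (226, 74, 104, 71), (228, 75, 118, 65)]
[253.87208444 211.92212937] [250.72225944 178.00877697]
```

```bash
cat > tilt.py <<'E'
from h import *
import sys
from scipy.optimize import least_squares
def tilt(s,rows,u=283,line=None):
    P=[(wray((u,r),.3,s),wray((u,r),0.,s)) for r in rows]
    def yz(c,th): 
        e=np.array([np.cos(th),np.sin(th)]); n=np.array([-np.sin(th),np.cos(th)]); C=np.array(c); return [C,C+.14*e,C+.14*e+.016*n]
    def f(p):
        o=[]
        for (a,b),q in zip(P,yz(p[:2],p[2])):
            t=(q[1]-a[2])/(b[2]-a[2]); o.append((a+(b-a)*t)[1]-q[0])
        return o
    r=least_squares(f,[-.055,.01,1.3]); print('corner y,z',np.round(r.x[:2],4),'tilt',round(np.degrees(r.x[2]),1),r.cost)
if __name__=='__main__':
    s=st(); tilt(s,[float(v) for v in sys.argv[1:4]]); print([np.round(wray((283,r),.01,s),4).tolist() for r in(212,220)])
E
python3 tilt.py 220.5 235.5 272.5
```

```text
t 14.65 p [ 0.6012 -0.0263  0.1297] yaw 91.4 F [ 0.1 -0.1 -4.2] w 0.0554 g 22.23021537065506 q6 -0.18
corner y,z [-0.045   0.0042] tilt 72.6 6.200689056390947e-24
[[0.6021, -0.0354, 0.01], [0.6023, -0.0425, 0.01]]
```

move_arm(deltas=[[[-0.004, 0, -0.001, 0, 1], [-0.008, 0, -0.0015, 0, 1], [-0.012, 0, -0.002, 0, 1], [-0.016, 0, -0.0023, 0, 1], [-0.02, 0, -0.0026, 0, 1], [-0.024, 0, -0.0028, 0, 1], [-0.028, 0, -0.0028, 0, 1], [-0.032, 0, -0.0028, 0, 1], [-0.036, 0, -0.0026, 0, 1], [-0.036, 0, -0.0026, 0, 1]]])

```text
clock: 15.65
position: [0.6021, -0.0557, 0.1319]
ee_rot: [0.0, 0.699, 0.716, -0.0]
contact_force: [-0.0, 0.8, -3.4]
width: 0.0554
gripper_force: 22.1
```

```bash
python3 ang.py | head -2;  python3 - <<'E'
from h import *
im=np.load('wl.npy'); hs=cv2.cvtColor(im,cv2.COLOR_RGB2HSV)
for u in (262,305): print(u,[(200+2*i,v[0],v[2]) for i,v in enumerate(hs[200:300:2,u].astype(int).tolist())])
sd=cv2.cvtColor(manip.get_image('side'),cv2.COLOR_RGB2HSV)
print([(150+3*i,v[0],v[2]) for i,v in enumerate(sd[150:225:3,250].astype(int).tolist())])
E
```

```text
t 15.65 p [ 0.6021 -0.0557  0.1319] yaw 91.37 F [-0.   0.8 -3.4] w 0.0554 g 22.148912250995636 q6 -0.23
[[323 174]] [[335 193]] [ 0.5964 -0.153 ] [0.0334 0.0543] 88.5 ymin/max -0.16958258 -0.13553344
262 [(200, 71, 74), (202, 71, 75), (204, 69, 69), (206, 72, 74), (208, 69, 75), (210, 70, 67), (212, 69, 73), (214, 71, 72), (216, 69, 68), (218, 70, 68), (220, 52, 73), (222, 17, 114), (224, 17, 119), (226, 18, 114), (228, 17, 116), (230, 17, 116), (232, 18, 110), (234, 17, 127), (236, 19, 140), (238, 17, 137), (240, 19, 133), (242, 17, 138), (244, 18, 134), (246, 17, 134), (248, 18, 135), (250, 17, 132), (252, 17, 131), (254, 17, 127), (256, 18, 127), (258, 19, 127), (260, 18, 129), (262, 17, 132), (264, 17, 126), (266, 19, 130), (268, 16, 130), (270, 18, 128), (272, 20, 191), (274, 27, 255), (276, 27, 253), (278, 27, 254), (280, 27, 253), (282, 27, 253), (284, 27, 253), (286, 27, 253), (288, 27, 253), (290, 27, 254), (292, 27, 253), (294, 27, 254), (296, 27, 254), (298, 27, 254)]
305 [(200, 71, 68), (202, 71, 75), (204, 72, 69), (206, 72, 74), (208, 69, 74), (210, 75, 70), (212, 71, 7
[... 377 characters left out ...]
 129), (262, 17, 128), (264, 16, 132), (266, 17, 132), (268, 17, 125), (270, 16, 130), (272, 20, 188), (274, 27, 255), (276, 27, 254), (278, 27, 253), (280, 27, 254), (282, 27, 253), (284, 27, 254), (286, 27, 254), (288, 27, 254), (290, 27, 254), (292, 27, 254), (294, 27, 254), (296, 27, 254), (298, 27, 254)]
[(150, 150, 25), (153, 135, 29), (156, 0, 26), (159, 99, 28), (162, 140, 29), (165, 70, 59), (168, 23, 166), (171, 23, 242), (174, 24, 243), (177, 24, 244), (180, 20, 147), (183, 18, 112), (186, 18, 103), (189, 18, 104), (192, 18, 102), (195, 17, 106), (198, 18, 105), (201, 18, 103), (204, 21, 90), (207, 72, 65), (210, 70, 67), (213, 71, 73), (216, 56, 96), (219, 75, 67), (222, 75, 65)]
```

The measurement shows that over this last stretch the jig slid with the gripper, still at about 73°, instead of turning. I will drag it back without load, then press lightly so the corner holds and finish the arc.

move_arm(deltas=[[[0.012, 0, -0.0005, 0, 1], [0.024, 0, -0.0005, 0, 1], [0.036, 0, -0.0005, 0, 1], [0.046, 0, -0.0005, 0, 1], [0.046, 0, 0.002, 0, 1], [0.046, 0, 0.004, 0, 1], [0.042, 0, 0.0055, 0, 1], [0.036, 0, 0.0055, 0, 1], [0.03, 0, 0.0055, 0, 1], [0.024, 0, 0.0055, 0, 1], [0.02, 0, 0.0055, 0, 1], [0.02, 0, 0.0055, 0, 1]]])

```text
clock: 17.05
position: [0.6023, -0.0403, 0.1291]
ee_rot: [0.001, 0.699, 0.715, 0.001]
contact_force: [-3.0, 0.7, 5.5]
width: 0.0553
gripper_force: 22.6
```

```bash
cat > edges.py <<'E'
from h import *
from tilt import tilt
s=st(); im=manip.get_image('wrist'); hs=cv2.cvtColor(im,cv2.COLOR_RGB2HSV)[200:330,258:310].astype(float); hs=np.median(hs,1)
b=(hs[:,0]<23)&(hs[:,1]>110)&(hs[:,2]>80); y=(hs[:,0]>=24)&(hs[:,0]<33)&(hs[:,1]>220)
r0=200+np.argmax(b)-.5; r2=200+np.argmax(y)-.5; seg=hs[int(r0-198):int(r2-201),2]
best=max(range(3,len(seg)-3),key=lambda i:seg[i:i+8].mean()-seg[max(0,i-8):i].mean()); r1=int(r0-198)+200+best-.5
print('rows',r0,r1,r2,'V',seg[:best].mean(),seg[best:].mean()); tilt(s,[r0,r1,r2])
E
python3 edges.py
```

```text
t 17.05 p [ 0.6023 -0.0403  0.1291] yaw 91.34 F [-3.   0.7  5.5] w 0.0553 g 22.62242317199707 q6 -0.21
rows 199.5 239.5 277.5 V 118.43589743589743 137.83333333333334
corner y,z [-0.0391  0.0084] tilt 80.2 9.15358007047036e-18
```

```bash
sed -i 's/hs\[:,0\]<23/(hs[:,0]<23)/; s/\[200:330,258:310\]/[140:330,258:310]/; s/200+np/140+np/g; s/r0-198/r0-138/g; s/r2-201/r2-141/; s/+200+best/+140+best/' edges.py; python3 edges.py
```

```text
t 17.1 p [ 0.6023 -0.0402  0.1291] yaw 91.34 F [-1.3  1.6  4.3] w 0.0552 g 22.59858727455139 q6 -0.2
rows 192.5 239.5 277.5 V 118.17391304347827 137.56944444444446
corner y,z [-0.0327  0.0093] tilt 82.4 2.846765199047383e-33
```

move_arm(deltas=[[[-0.005, 0, 0, 0, 1], [-0.01, 0, 0, 0, 1], [-0.015, 0, 0, 0, 1], [-0.02, 0, 0, 0, 1], [-0.024, 0, 0, 0, 1], [-0.028, 0, 0, 0, 1], [-0.028, 0, 0, 0, 1]]])

```text
clock: 17.85
position: [0.6024, -0.0614, 0.1275]
ee_rot: [-0.0, 0.699, 0.716, 0.0]
contact_force: [-0.4, 3.5, 3.2]
width: 0.0552
gripper_force: 21.5
```

```bash
python3 edges.py
```

```text
t 17.85 p [ 0.6024 -0.0614  0.1275] yaw 91.38 F [-0.4  3.5  3.2] w 0.0552 g 21.500405073165894 q6 -0.24
rows 172.5 244.5 280.5 V 118.19718309859155 133.25
corner y,z [-0.0369  0.009 ] tilt 89.8 3.5214666068148414e-30
```

```bash
python3 - <<'E'
from h import *
a=manip.get_image('side')[150:230,210:290]; b=manip.get_image('wrist')[100:420,120:440]
cv2.imwrite('pics/t90.png',np.hstack([cv2.resize(a,(400,400),interpolation=cv2.INTER_CUBIC),cv2.resize(b,(400,400))])[...,::-1])
E
```

```text
(no output)
```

View pics/t90.png

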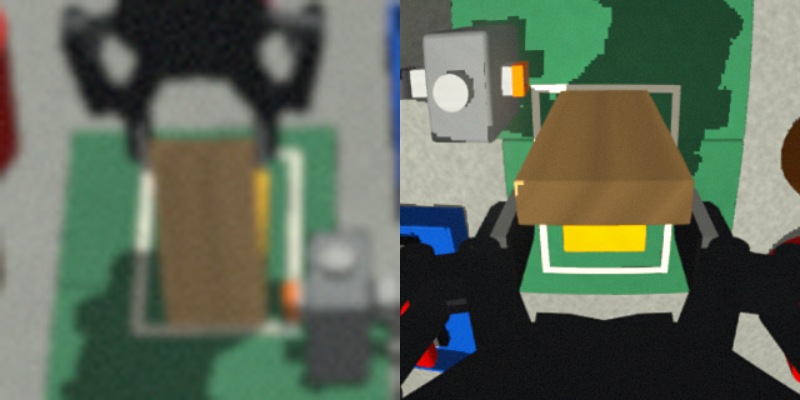

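The view shows the jig flat on its yellow leg, with the bare leg upright, the corner edge on the outline's near line (panel (600,92)), and the rod clear. I will release it, recentre on the leg, regrip, and drag about 10 mm toward -y.

move_arm(deltas=[[[0, 0, -0.003, 0, 1], [0, 0, -0.004, 0, -0.3], [0, 0, -0.004, 0, -0.6], [0, 0, -0.004, 0, -0.8], [0, 0, -0.004, 0, -0.8], [0.01, 0, -0.004, 0, -0.8], [0.02, 0, -0.004, 0, -0.8], [0.02, 0, -0.004, 0, -0.8]]])

```text
clock: 18.8
position: [0.6016, -0.0442, 0.1308]
ee_rot: [-0.0, 0.698, 0.716, 0.0]
contact_force: [0.0, -0.4, 0.0]
width: 0.0767
gripper_force: 0.0
```

```bash
python3 edges.py
```

```text
t 18.8 p [ 0.6016 -0.0442  0.1308] yaw 91.47 F [ 0.  -0.4  0. ] w 0.0767 g 0.0 q6 -0.21
rows 197.5 324.5 139.5 V 126.03968253968254 226.875
corner y,z [0.0009 0.1577] tilt 69.6 7.512849338629149e-19
```

move_arm(deltas=[[[0, 0, 0, 0, 1], [0, 0, 0, 0, 1], [0, 0, 0, 0, 1], [-0.003, 0, 0, 0, 1], [-0.006, 0, 0, 0, 1], [-0.009, 0, 0, 0, 1], [-0.0125, 0, 0, 0, 1], [-0.0125, 0, 0, 0, 1], [-0.0125, 0, 0, 0, -0.3], [-0.0125, 0, 0, 0, -0.6], [-0.0125, 0, 0, 0, -0.8], [-0.0125, 0, 0, 0, -0.8]]], squeeze=30)

```text
clock: 20.05
position: [0.6018, -0.0562, 0.1302]
ee_rot: [0.0, 0.698, 0.716, -0.001]
contact_force: [0.7, 1.2, -0.5]
width: 0.0768
gripper_force: 0.0
```

```bash
python3 - <<'E'
from h import *
s=st(); p=s['position']; go(p[0],p[1],.26)
B=np.array([.6024,-.0497]); th=np.radians(1.4)
def bw(x,y): return B+[np.cos(th)*x-np.sin(th)*y,np.sin(th)*x+np.cos(th)*y]
print('knob',bw(-.174,.028)); 
k=bw(-.215,.028); R,a=yaw(s)
go(*k,.26,1.4); go(*k,.26,91.4)
E
```

```text
t 20.05 p [ 0.6018 -0.0562  0.1302] yaw 91.39 F [ 0.7  1.2 -0.5] w 0.0768 g 0.0 q6 -0.23
row [-0.0002, -0.0001, -0.1622] twist 0 rows 3
knob [ 0.42776784 -0.02595956]
row [0.0429, -0.268, -0.162] twist 0.7499 rows 11
row [0.0429, -0.268, -0.162] twist -0.0001 rows 6
```

move_arm(deltas=[[[0, 0, -0.04, 0, -0.8], [0, 0, -0.09, 0, -0.8], [0, 0, -0.15, 0, -0.8], [0.043, -0.268, -0.162, 0, 1], [0.043, -0.268, -0.162, 0, 1], [0.043, -0.268, -0.162, 0, 1], [0.043, -0.268, -0.162, 0, 1], [0.043, -0.268, -0.162, 0, 1], [0.043, -0.268, -0.162, 0, 1], [0.043, -0.268, -0.162, 0, 1]]])

```text
clock: 21.05
position: [0.3881, -0.0269, 0.2608]
ee_rot: [0.001, 0.699, 0.716, 0.001]
contact_force: [1.4, -0.0, 0.2]
width: -0.0001
gripper_force: 0.0
```

```bash
cat > chk.py <<'E'
from h import *
import sys
s=st(); im=manip.get_image('top'); sd=manip.get_image('side')
def rep(nm,lo,hi,roi,z,I=im,n='top'):
    for c in blob(I,lo,hi,roi)[:2]:
        P=np.array([ray(n,q[0],z)[:2] for q in c],np.float32); r=cv2.minAreaRect(P)
        print(nm,'c',np.round(r[0],4),'size',np.round(r[1],4),'ang',round(r[2],1),np.round(cv2.boxPoints(r),3).tolist(),c.min(0),c.max(0))
rep('yellow',[20,150,90],[32,255,255],(275,160,345,205),.026)
rep('plytop',[8,40,80],[20,165,255],(275,160,345,205),.15)
rep('stap',[0,150,50],[6,255,255],(310,205,390,270),.047)
rep('orange',[5,180,150],[15,255,255],(265,190,305,215),.058)
a=cv2.resize(im[150:260,260:390],(472,400),interpolation=cv2.INTER_CUBIC); b=cv2.resize(sd[150:240,205:280],(328,400),interpolation=cv2.INTER_CUBIC)
cv2.imwrite('pics/'+sys.argv[1],np.hstack([a,b])[...,::-1])
E
python3 chk.py c1.png
```

```text
t 21.05 p [ 0.3881 -0.0269  0.2608] yaw 91.38 F [ 1.4 -0.   0.2] w -0.0001 g 0.0 q6 -0.27
yellow c [ 0.6023 -0.1132] size [0.057  0.0951] ang 1.9 [[0.5720000267028809, -0.06700000166893005], [0.574999988079071, -0.16200000047683716], [0.6320000290870667, -0.1599999964237213], [0.6290000081062317, -0.06499999761581421]] [[297 176]] [[329 196]]
plytop c [ 0.6008 -0.0641] size [0.0269 0.0548] ang 89.1 [[0.5730000138282776, -0.07699999958276749], [0.628000020980835, -0.07800000160932541], [0.628000020980835, -0.050999999046325684], [0.5740000009536743, -0.05000000074505806]] [[293 169]] [[303 189]]
stap c [ 0.442  -0.2134] size [0.0231 0.1129] ang 2.7 [[0.42800000309944153, -0.15800000727176666], [0.43299999833106995, -0.27000001072883606], [0.4560000002384186, -0.26899999380111694], [0.45100000500679016, -0.15700000524520874]] [[330 235]] [[369 244]]
```

move_arm(deltas=[[[0, 0, 0.06, 0, 1], [0, 0, 0.12, 0, 1], [0, 0, 0.18, 0, 1], [0, 0, 0.22, 0, 1], [0, 0, 0.245, 0, 1], [0, 0.01, 0.247, 0, 1], [0, 0.014, 0.247, 0, 1], [0, 0.018, 0.247, 0, 1], [0, 0.022, 0.247, 0, 1], [0, 0.026, 0.247, 0, 1], [0, 0.026, 0.247, 0, 1]]])

```text
clock: 22.25
position: [0.4085, -0.026, 0.0634]
ee_rot: [0.001, 0.698, 0.716, 0.0]
contact_force: [0.0, 0.6, 0.8]
width: 0.0002
gripper_force: 0.0
```

```bash
cat > kn.py <<'E'
from h import *
s=st(); im=manip.get_image('wrist'); sd=manip.get_image('side')
for n,I,roi in(('w',im,None),('s',sd,(240,190,320,225))):
  for c in blob(I,[4,170,120],[15,255,255],roi,8)[:4]: print(n,c.min(0),c.max(0))
print([w2p('side',[.6024+x,-.0217,.058]).round(1).tolist() for x in(-.045,-.015)])
E
python3 kn.py
```

```text
t 22.25 p [ 0.4085 -0.026   0.0634] yaw 91.41 F [0.  0.6 0.8] w 0.0002 g 0.0 q6 -0.26
w [[524 315]] [[530 320]]
[[267.6, 208.6], [256.8, 208.6]]
```

move_arm(deltas=[[[0, 0.003, 0, 0, 1], [0, 0.006, 0, 0, 1], [0, 0.009, 0, 0, 1], [0, 0.012, 0, 0, 1], [0, 0.015, 0, 0, 1], [0, 0.015, 0, 0, 1]]])

```text
clock: 22.95
position: [0.4123, -0.0252, 0.0618]
ee_rot: [-0.006, 0.698, 0.716, -0.005]
contact_force: [-12.2, -3.4, 8.7]
width: -0.0004
gripper_force: 6.6
```

```bash
python3 kn.py
```

```text
t 22.95 p [ 0.4123 -0.0252  0.0618] yaw 91.49 F [-12.2  -3.4   8.7] w -0.0004 g 6.562257260084152 q6 -0.25
w [[524 321]] [[529 326]]
[[267.6, 208.6], [256.8, 208.6]]
```

move_arm(deltas=[[[0, 0.003, 0, 0, 1], [0, 0.006, 0, 0, 1], [0, 0.006, 0, 0, 1]]])

```text
clock: 23.35
position: [0.4208, -0.025, 0.0619]
ee_rot: [-0.003, 0.698, 0.716, -0.002]
contact_force: [-4.5, 0.1, -1.3]
width: -0.0004
gripper_force: 2.2
```

```bash
python3 kn.py; python3 - <<'E'
from h import *
a=manip.get_image('wrist')
cv2.imwrite('pics/kn.png',a[...,::-1])
E
```

```text
t 23.35 p [ 0.4208 -0.025   0.0619] yaw 91.41 F [-4.5  0.1 -1.3] w -0.0004 g 2.186882570385933 q6 -0.25
w [[515 322]] [[519 326]]
w [[532 244]] [[538 247]]
[[267.6, 208.6], [256.8, 208.6]]
```

move_arm(deltas=[[[0, 0.003, 0, 0, 1], [0, 0.006, 0, 0, 1], [0, 0.009, 0, 0, 1], [0, 0.012, 0, 0, 1], [0, 0.015, 0, 0, 1], [0, 0.015, 0, 0, 1]]])

```text
clock: 24.1
position: [0.438, -0.0254, 0.0631]
ee_rot: [0.001, 0.698, 0.716, 0.001]
contact_force: [0.5, -0.1, -0.4]
width: -0.0002
gripper_force: 0.0
```

```bash
python3 kn.py
```

```text
t 24.1 p [ 0.438  -0.0254  0.0631] yaw 91.4 F [ 0.5 -0.1 -0.4] w -0.0002 g 0.0 q6 -0.24
w [[517 235]] [[536 244]]
[[267.6, 208.6], [256.8, 208.6]]
```

The contact force dropped to zero, so the rod snapped into its click. I am backing off to check.

move_arm(deltas=[[[0, -0.02, 0, 0, 1], [0, -0.04, 0, 0, 1], [0, -0.05, -0.05, 0, 1], [0, -0.06, -0.1, 0, 1], [0, -0.1, -0.15, 0, 1], [0.05, -0.15, -0.2, 0, 1], [0.1, -0.2, -0.25, 0, 1], [0.15, -0.2, -0.25, 0, 1], [0.2, -0.2, -0.25, 0, 1], [0.25, -0.2, -0.25, 0, 1], [0.25, -0.2, -0.25, 0, 1], [0.25, -0.2, -0.25, 0, 1]]])

```text
clock: 25.4
position: [0.2711, 0.172, 0.2628]
ee_rot: [0.0, 0.696, 0.718, 0.0]
contact_force: [0.1, -0.2, -0.3]
width: 0.0
gripper_force: 0.0
```

```bash
python3 chk.py fin.png; python3 - <<'E'
from h import *
im=manip.get_image('top')
for t,lo,hi,roi,z in(('orange',[4,130,90],[16,255,255],(270,175,300,215),.058),('knob',[0,0,0],[180,255,45],(272,215,295,252),.085)):
  for c in blob(im,lo,hi,roi,6)[:3]:
    P=np.array([ray('top',q[0],z)[:2] for q in c]); print(t,c.min(0),c.max(0),P.min(0),P.max(0))
im0=np.load('top0.npy')
for c in blob(im0,[0,0,0],[180,255,45],(272,215,295,252),6)[:3]:
    P=np.array([ray('top',q[0],.085)[:2] for q in c]); print('knob0',c.min(0),c.max(0),P.min(0),P.max(0))
E
```

```text
t 25.4 p [0.2711 0.172  0.2628] yaw 91.72 F [ 0.1 -0.2 -0.3] w 0.0 g 0.0 q6 0.32
yellow c [ 0.6022 -0.1131] size [0.0572 0.0948] ang 1.9 [[0.5720000267028809, -0.06700000166893005], [0.574999988079071, -0.16099999845027924], [0.6320000290870667, -0.1599999964237213], [0.6290000081062317, -0.06499999761581421]] [[297 176]] [[329 196]]
plytop c [ 0.5981 -0.064 ] size [0.0269 0.0601] ang 89.1 [[0.5680000185966492, -0.07699999958276749], [0.628000020980835, -0.07800000160932541], [0.628000020980835, -0.050999999046325684], [0.5680000185966492, -0.05000000074505806]] [[293 169]] [[303 191]]
stap c [ 0.442  -0.2134] size [0.0228 0.1129] ang 2.9 [[0.42800000309944153, -0.15800000727176666], [0.43299999833106995, -0.27000001072883606], [0.4560000002384186, -0.26899999380111694], [0.45100000500679016, -0.15600000321865082]] [[330 235]] [[369 244]]
knob [[276 230]] [[289 237]] [ 0.44957842 -0.03980074] [ 0.4693072  -0.00349204]
knob0 [[277 235]] [[290 248]] [ 0.41911185 -0.04198228] [ 0.45527624 -0.00582876]
```

View pics/fin.png

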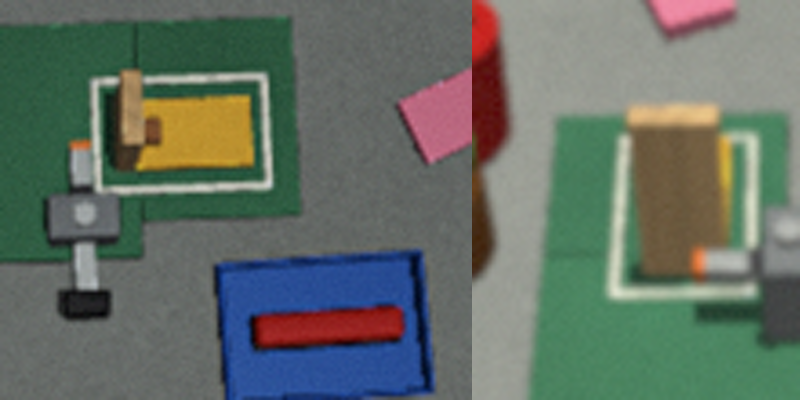

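The view shows the jig flat in the outline with its bare leg upright, and the orange rod end standing behind it (panel (80,145)). The stapler is upright in the tray, and the knob has moved 30.5 mm. I am handing the job in.

```bash
python3 -c "
from rig import manip
print(manip.sign_off())"
```

```text
the job is handed in; nothing more can be done
None
```

I've handed the job in, and the hand-in call gave no verdict. In the last check the stapler was upright in the blue tray, the jig lay on its yellow leg in the outline with its bare leg up, and the rod had moved about 30 mm, to its middle click.

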